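Ready a slide and open the mounting-medium bottle

ROBOT

A 6-joint arm with a two-finger parallel gripper is mounted at the origin on the work surface. World frame = base frame: x ahead of the robot, y to its left, z up, the work surface at z = 0. Lengths are in m, angles in rad, forces in N, time in s.
With the tool pointing down it reaches from about 0.375 to 0.9 m from the base axis. Payload 3.1 kg.
Tool frame: the origin (TCP) lies between the finger pads; the fingertips stand 22 mm ahead of it and the grasp point (between the pads) lies 3 mm ahead of it; z points along the fingers, y is the line along which they close (so a half turn about z gives the same grasp; the last joint's range is limited). The gripper opens to 87 mm and grips with 3 to 60 N. Pads are 19 mm wide; open, the fingers measure 117 mm over their backs; the gripper's body (75 mm by 190 mm) begins 51 mm behind the grasp point.
Start: joints at [-1.29, 0.527, 1.433, -0, 1.181, -0.178], TCP at [0.277, -0.56, 0.245] pointing down, gripper open.
Joint ranges: [-3.08, 3.08], [-0.75, 2.2], [0.22, 2.44], [-1.43, 4.57], [0, 2.65], [-2.85, 2.85]. Speed limits (rad/s): [2.79, 2.79, 3.14, 3.14, 3.14, 3.14].

INTERFACE

Orientations are given as a unit quaternion [x, y, z, w].
In Python, from rig import get_obs, camera, get_calibration, hand_in, cut_out gives the robot as it stands.
- The arm moves only by the shell command python3 -m inch 'ROWS' [OPENING] [FORCE]. ROWS is JSON, one flat list of numbers, 6 for each row, row after row: the shift along the tool's x, y, z scaled (see below), then the turn, a rotation vector about the tool's x, y, z scaled (see below). A call has 1 to 20 rows; each row is the pose to reach, as a shift and turn from the pose commanded when the call began, along the tool's axes at that moment; what a row does not reach only later rows make up. The controller multiplies each number of a shift by 0.08 m and each number of a turn by 90 degrees. A row lasts 1/12 s, in which the tool goes at most 41.7 mm and 7.16 degrees, less where a joint would pass 70% of its speed; a pose out of reach is approached as far as the arm can. A call with a number of a shift or a turn outside -1 to 1 is refused whole. A call with a gripper value outside its range is refused whole. OPENING is the finger opening in mm, from 0 to 87, set as the call begins (- or left out, the last holds). The fingers move at their own pace and stop on an object; FORCE is the grip in N (left out, the last holds). Time passes only in rows, so rows that repeat a pose let the fingers close. It gives the time, the measured TCP pose, the force, the opening and the grip force at its end, in the units of the state.
- get_obs(): the state, without advancing time (a new reading comes with each control period).
- camera(name): name is "scene" or "top" or "wrist"; returns the picture (480x640x3 uint8, red, green, blue); there is no depth.
- get_calibration(name): a dict with "vertical_fov" (degrees; the focal length in pixels is half the picture's height over the tangent of half this angle, whatever the lens; pixels are square), "cx", "cy" (the principal point, pixels), "T" (4x4, takes a point from camera to world coordinates). Camera axes: x right, y down, z forward; pixel columns grow to the right and rows downward; lengths in m; the calibration is good to about 2 mm. A picture is of the moment at which its call begins: read the wrist's pose just before it. get_calibration takes no time and is no camera call; for the wrist camera it gives the pose at the moment of the call.
- hand_in(): hands the job in; it is judged then, once.
Trained networks look in the newest picture that a camera, given by its name, has taken for a name from the list of things; names that differ only in an ending like _2 or _b are one class to them, and where a whole thing is asked for, a point or a joint stands for the part that bears it (a point fixed in the world has none). Each returns a list of dicts, best first, with "conf" (0 to 1); they miss things now and then, are a little off and sometimes report something else, mostly with a low value. They report only what shows in the picture. A call takes as long as a camera call.
- cut_out(camera, thing): "region" (480x640 bool, what is visible of it) and "bbox" ([left, top, right, bottom] in pixels, round what is visible of it).
The state is a dict: "time": time; "q": joint angles; "joint_velocities": joint speeds; "joint_torque": joint torques, N m; "position": TCP position; "tool_rot": TCP orientation; "ft_force": force on the tool from outside, world axes, zero at the start; "moment": the same for the moment, N m; "grip_width": finger opening in m; "grip_force": force on a finger pad.
Only numpy, scipy, OpenCV 4.12 (cv2) and the standard library are available. Lean on these libraries where they do the work, as an engineer would, in place of code of your own. Each camera call takes 0.05 s, during which the arm holds its last target. There are 200 camera calls.

TASK

Get ready to mount a slide: first turn the hinged slide plate right over, until it lies flat on the other side with the glass slide facing up. Then open the square bottle's safety cap - press the cap down and, keeping it pressed, twist it anticlockwise (seen from above) until it is free - and lift it straight up. Finish while still gripping the cap, holding it upright and still about 5 cm above the bottle's mouth and directly over it; do not let go, and do not knock over the tall bottle, the jar or the beaker.

Things in the scene. Friction and masses are not known exactly. Their poses are not given: they have to be found in the camera images.
- slide_stand: Turn-over slide holder: fixed grey base 130 x 130 x 8 mm, two posts (16 x 8 mm, centres at y = +-58 mm, tops at z = 50 mm), four thin rests 39 mm high. Origin: centre of its underside, on the table. Its y axis runs along the hinge; the plate starts on its -x side (roughly towards the robot) and must end on its +x side.
- slide_plate (a joint): Angle of the hinged plate about the stand's y axis, rad: 0 = flat on the stand's -x side with its blank face up, 1.57 = upright, 3.14 = flat on the +x side with the glass slide and its tissue section facing up (end stop). It starts between 0 and 0.3. The hinge is slightly stiff (0.06 N m friction, plate 120 g): the plate stays roughly where it is left.
- plate_hinge (a point): Point on the hinge axis midway between the posts, 42 mm above the table. The plate is 100 mm along the hinge, 6 mm thick and ends 58 mm from the axis; a tongue 10 mm wide leads on to the pin. At angle a the pin is at hinge + 85 mm * (-cos a along the stand's x axis, + sin a upward).
- plate_pin (a point): Centre of the brass round cross pin at the plate's free edge, 85 mm from the hinge axis: 14 mm in diameter, 16 mm long, parallel to the hinge. It can be pinched from above across its two end faces (fingers closing along the hinge) and turns between the fingers while carried over in a half circle. Only the table is below it at either end.
- bottle: Square amber bottle, 82 mm wide, clamped in a fixed, weighted square steel holder 108 mm wide with a wall 38 mm high; it cannot move. Origin: centre of the holder's underside, on the table; z axis up along the bottle's axis. Flat shoulder at z = 94 mm (the cone above it is only decoration), mouth at z = 134 mm.
- bottle_mouth (a point): Centre of the neck's top edge, 134 mm above the table, under the cap. A spring plunger 20 mm in diameter stands up to 8 mm out of it. It pushes the cap up into three notches, so that the cap turns only when pressed: it clears the notches 3 mm down and bottoms 6 mm down, which takes about 10 to 15 N.
- cap: White ribbed round safety cap, loose, 56 mm in diameter, 42 mm tall, about 45 g, hollow below. Origin: centre of its lower rim; z up. Seated, the rim is 116 mm above the table (18 mm below the mouth) and its x axis is along the bottle's. Any gripping direction around it will do.
- cap_top (a point): Centre of the cap's flat top, 42 mm above its rim, 158 mm above the table when seated. Held 4 to 6 mm down, the cap turns anticlockwise seen from above: free from about 40 degrees, firm stop at about 85 (clockwise is blocked). About 60 degrees is best; the spring then lifts it 2 mm and it comes straight up.
- tall_bottle: Bystander: round amber bottle, 60 mm in diameter and 150 mm tall, loose. Origin: centre of its underside.
- jar: Bystander: round clear jar with lid, 68 mm in diameter and 90 mm tall, loose. Origin: centre of its underside.
- beaker: Bystander: open glass beaker, 70 mm in diameter and 80 mm tall, loose. Origin: centre of its underside.

How it is judged:
By the outcome, as a careful person would: the job done as asked, in the order asked, and still so for the second after the job is handed in, while the arm keeps its last pose, push and grip.
It also fails if it takes over 51 s, if anything falls off the work surface, if the arm or the gripper's body presses on something with over 40 N, if the wrist force passes 120 N, or if a joint passes its speed limit or range.

## Working session

There is one attempt and no reset: what is moved stays moved. The work goes in short steps, Python scripts to look and compute and a shell command to move; the robot and the scene stay as the last step left them, time stands still between calls to the robot, and variables do not carry over. Pictures are saved under pics/ and viewed, at most 10 in all, crops included, and the job is handed in when it is done.

```bash
mkdir -p pics; ls; python3 - <<'E'
from rig import *
import cv2,numpy as np
o=get_obs();print(o['position'],o['tool_rot'],o['time'])
a=camera("scene");b=camera("top")
for n in("scene","top"):
    c=get_calibration(n);print(n,c['vertical_fov'],c['cx'],c['cy'],np.round(c['T'],3).tolist())
    for t in("slide_stand","slide_plate","plate_pin","bottle","cap","tall_bottle","jar","beaker"):
        r=cut_out(n,t)
        for d in r[:2]:
            ys,xs=np.nonzero(d['region']);print(t,round(d['conf'],2),d['bbox'],len(xs),xs.mean().round(1),ys.mean().round(1))
cv2.imwrite("pics/a.png",a[...,::-1]);cv2.imwrite("pics/b.png",b[...,::-1])
E
```

```text
pics
[ 0.27716585 -0.55944923  0.24358515] [ 9.73697051e-01  2.27844115e-01 -5.31410930e-05 -1.05284540e-03] 0.0
scene 48.52995237829394 314.04102435821716 250.13149265100253 [[-0.504, 0.661, -0.555, 1.253], [0.863, 0.379, -0.333, 0.363], [-0.01, -0.647, -0.762, 0.992], [0.0, 0.0, 0.0, 1.0]]
slide_stand 0.9 [235.0, 211.6, 298.8, 272.6] 2648 267.0 245.1
plate_pin 0.6 [242.6, 208.2, 293.1, 244.2] 860 269.4 229.1
plate_pin 0.57 [234.7, 213.8, 299.8, 273.9] 2673 266.8 245.4
bottle 0.56 [366.4, 256.2, 430.8, 320.0] 2471 400.2 287.2
cap 0.9 [390.6, 234.2, 418.4, 272.5] 787 406.1 253.6
tall_bottle 0.59 [276.4, 291.8, 306.0, 349.6] 1318 291.7 324.8
jar 0.81 [486.7, 313.2, 530.0, 363.0] 1533 507.9 338.3
jar 0.74 [233.8, 209.1, 299.1, 275.6] 2716 267.1 245.0
beaker 0.64 [159.2, 188.5, 192.0, 232.7] 967 175.4 208.3
top 45.74401726216639 324.54849509259475 239.3454940767181 [[-0.03, -0.993, 0.117, 0.468], [-1.0, 0.029, -0.012, 0.002], [0.008, -0.118, -0.993, 1.419], [0.0, 0.0, 0.0, 1.0]]
slide_stand 0.62 [355.9, 226.5, 417.2, 293.4] 2851 388.0 258.1
slide_plate 0.7 [368.8, 251.7, 414.0, 289.8] 946 393.3 268.7
slide_plate 0.21 [473.8, 228.8, 507.5, 253.4] 796 492.4 239.0
plate_pin 0.7 [370.7, 245.7, 419.8, 293.9] 1087 393.7 268.6
bottle 0.66 [227.2, 250.9, 284.4, 306.2] 1248 258.0 280.8
cap 0.86 [233.7, 265.6, 258.5, 288.4] 534 247.6 276.0
tall_bottle 0.84 [296.1, 169.9, 322.0, 199.8] 640 309.4 182.1
tall_bottle 0.17 [224.6, 250.3, 283.8, 307.1] 1288 257.5 280.2
jar 0.84 [133.6, 255.4, 167.9, 283.7] 825 148.5 269.6
beaker 0.91 [475.0, 224.8, 508.9, 251.7] 787 492.8 239.0
```

```bash
python3 - <<'E'
import cv2
a=cv2.imread("pics/a.png");b=cv2.imread("pics/b.png")
cv2.imwrite("pics/c.png",cv2.resize(b[160:310,220:420],None,fx=4,fy=4,interpolation=cv2.INTER_CUBIC))
cv2.imwrite("pics/d.png",cv2.resize(a[190:340,230:430],None,fx=4,fy=4,interpolation=cv2.INTER_CUBIC))
E
```

```text
(no output)
```

View pics/c.png

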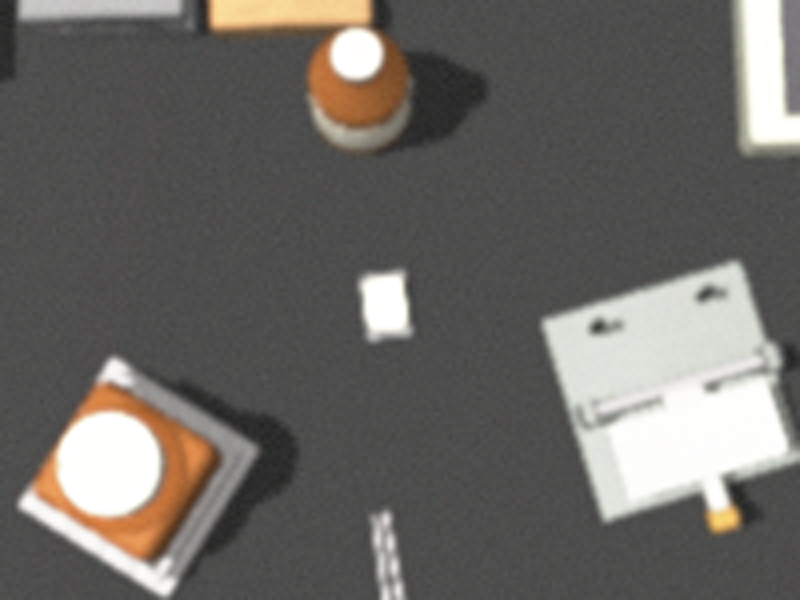

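View pics/d.png

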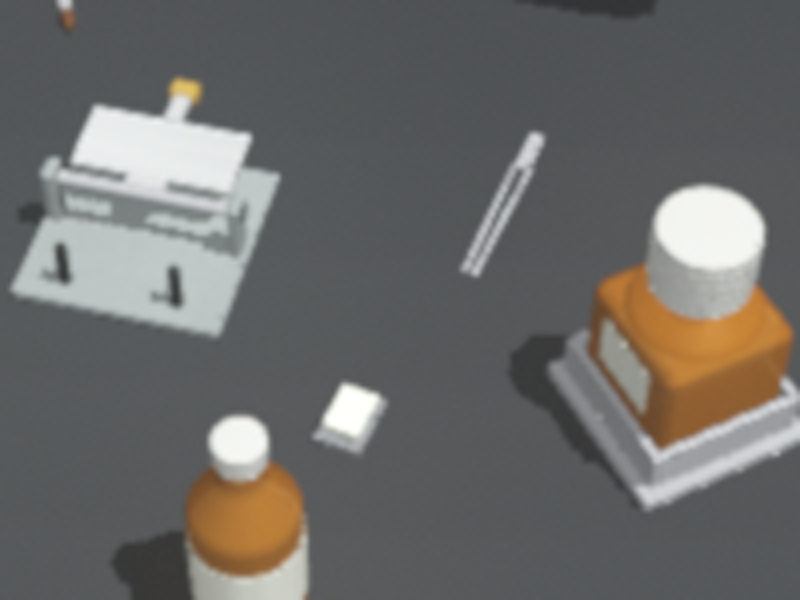

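The top crop shows the pin at (722,518), the posts near (590,414) and (770,358), stand corners at (542,320), (738,262) and (606,520), and the cap top at (110,465). The scene crop shows the pin at (184,90) and the cap top at (706,230).

```bash
cat > h.py <<'E'
from rig import *
import numpy as np, cv2
from scipy.spatial.transform import Rotation as R
def ray(n,u,v,c=None):
    c=c or get_calibration(n);f=240/np.tan(np.radians(c['vertical_fov']/2));T=np.array(c['T'])
    d=T[:3,:3]@[(u-c['cx'])/f,(v-c['cy'])/f,1];return T[:3,3],d/np.linalg.norm(d)
def atz(n,u,v,z,c=None):
    o,d=ray(n,u,v,c);return o+d*(z-o[2])/d[2]
def tri(rs):
    A=sum(np.eye(3)-np.outer(d,d) for o,d in rs);b=sum((np.eye(3)-np.outer(d,d))@o for o,d in rs);return np.linalg.solve(A,b)
E
python3 - <<'E'
from h import *
t=lambda x,y:(220+x/4-.4,160+y/4-.4)
s=lambda x,y:(230+x/4-.4,190+y/4-.4)
p=lambda *a:print(*[np.round(x,4) if not isinstance(x,str) else x for x in a])
p('pin',tri([ray('top',*t(722,518)),ray('scene',*s(184,88))]))
p('cap',tri([ray('top',*t(110,465)),ray('scene',*s(706,230))]),atz('top',*t(110,465),.158),atz('scene',*s(706,230),.158))
for c in((542,320),(738,262),(606,520)):p('st',atz('top',*t(*c),.008))
for c in((590,414),(770,358)):p('post',atz('top',*t(*c),.05))
for c in((12,291),(219,335),(280,175)):p('stS',atz('scene',*s(*c),.008))
for c in((110,358),(258,452),(168,596),(20,505)):p('hold',atz('top',*t(*c),.038))
for n,u,v in(('tall',309.4,182.1),('jar',148.5,269.6),('beaker',492.8,239)):p(n,atz('top',u,v,.05))
E
```

```text
pin [ 0.5048 -0.193   0.0502]
cap [0.5411 0.1598 0.1562] [0.5407 0.1606 0.158 ] [0.5431 0.1594 0.158 ]
st [ 0.6319 -0.0911  0.008 ]
st [ 0.6649 -0.2153  0.008 ]
st [ 0.5063 -0.1262  0.008 ]
post [ 0.5691 -0.1152  0.05  ]
post [ 0.5998 -0.2255  0.05  ]
stS [ 0.6649 -0.2159  0.008 ]
stS [ 0.6314 -0.0911  0.008 ]
stS [ 0.5058 -0.1257  0.008 ]
hold [0.6127 0.1748 0.038 ]
hold [0.5528 0.086  0.038 ]
hold [0.4678 0.142  0.038 ]
hold [0.525  0.2303 0.038 ]
tall [0.772  0.0185 0.05  ]
jar [0.5689 0.4104 0.05  ]
beaker [ 0.6188 -0.4228  0.05  ]
```

```bash
M="python3 -m inch"
$M '[0.3,-0.19,0,0,0,0.05, 0.6,-0.38,0,0,0,0.1, 0.9,-0.57,0,0,0,0.123]' 50 20
$M '[0.26,-0.25,0,0,0,0, 0.53,-0.49,0,0,0,0, 0.79,-0.736,0,0,0,0]'
$M '[0.26,-0.25,0,0,0,0, 0.53,-0.49,0,0,0,0, 0.79,-0.736,0,0,0,0]'
$M '[0.26,-0.25,0,0,0,0, 0.53,-0.49,0,0,0,0, 0.79,-0.736,0,0,0,0]'
$M '[0.26,-0.25,0.3,0,0,0, 0.53,-0.49,0.6,0,0,0, 0.79,-0.736,0.8,0,0,0, 0.79,-0.736,0.8,0,0,0, 0.79,-0.736,0.8,0,0,0]'
python3 - <<'E'
from h import *
o=get_obs();print(o['position'],R.from_quat(o['tool_rot']).as_matrix().round(3).tolist(),o['grip_width'],o['ft_force'])
c=get_calibration('wrist');print(c)
cv2.imwrite('pics/w1.png',camera('wrist')[...,::-1])
for t in('plate_pin','slide_plate','slide_stand'):
  for d in cut_out('wrist',t)[:2]:print(t,d['conf'],d['bbox'])
E
```

```text
time: 1.15
position: [0.3218, -0.4867, 0.2444]
tool_rot: [0.991, 0.131, 0.0, -0.0]
ft_force: [0.4, -0.0, -0.1]
grip_width: 0.0742
grip_force: 0.0
time: 1.4
position: [0.3677, -0.4127, 0.2447]
tool_rot: [0.991, 0.133, 0.0, 0.0]
ft_force: [1.7, -0.0, -0.3]
grip_width: 0.0554
grip_force: 0.0
time: 1.65
position: [0.4133, -0.3392, 0.2447]
tool_rot: [0.991, 0.133, 0.0, 0.0]
ft_force: [1.0, 0.3, 0.1]
grip_width: 0.0505
grip_force: 0.0
time: 1.9
position: [0.4588, -0.2657, 0.2448]
tool_rot: [0.991, 0.133, 0.0, 0.0]
ft_force: [0.4, -0.5, 0.1]
grip_width: 0.05
grip_force: 0.0
time: 2.32
position: [0.5035, -0.1919, 0.1796]
tool_rot: [0.991, 0.135, -0.001, -0.001]
ft_force: [0.4, -0.4, 0.6]
grip_width: 0.0503
grip_force: 0.0
[ 0.50346025 -0.19190411  0.1796356 ] [[0.964, 0.267, -0.002], [0.267, -0.964, 0.001], [-0.002, -0.002, -1.0]] 0.05026107936906163 [ 0.41082428 -0.44507394  0.5645371 ]
{'vertical_fov': 59.410445584299765, 'cx': 328.1693720803772, 'cy': 235.3762735813127, 'T': array([[ 2.65715572e-01, -9.27819556e-01, -2.61813113e-01,
         5.75501327e-01],
       [-9.64051365e-01, -2.55855413e-01, -7.17145281e-02,
        -1.72596674e-01],
       [-4.48160662e-04,  2.71456956e-01, -9.62450477e-01,
         3.18937789e-01],
       [ 0.00000000e+00,  0.00000000e+00,  0.00000000e+00,
         1.00000000e+00]])}
plate_pin 0.65 [246.8, 93.4, 418.2, 239.5]
slide_plate 0.66 [246.9, 94.0, 417.1, 242.4]
slide_stand 0.96 [226.4, 0.0, 435.1, 241.1]
```

View pics/w1.png

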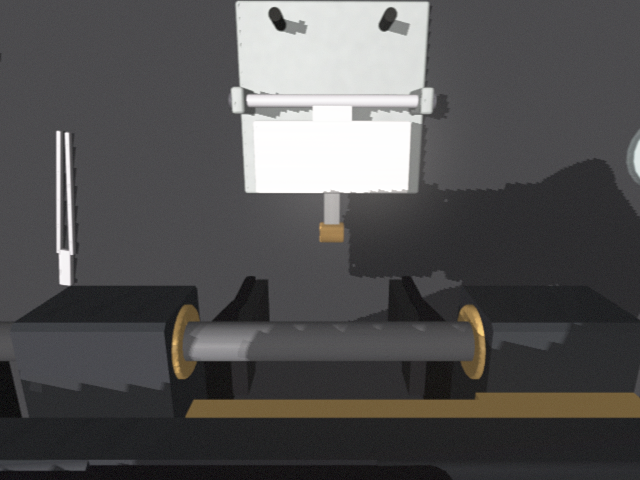

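The wrist view shows the pin centre at (331.5,232), the posts at (238,100) and (428,100), and the hinge level in the picture, so the tool is aligned with it.

```bash
python3 - <<'E'
from h import *
o=get_obs();M=R.from_quat(o['tool_rot']).as_matrix();p=o['position']
a=atz('wrist',237.5,94,.05);b=atz('wrist',428,94,.05);a2=atz('wrist',237.5,107,.05);b2=atz('wrist',428,107,.05)
h=(a+b+a2+b2)/4;print(h,np.linalg.norm(a-b),np.degrees(np.arctan2(*(a-b)[[0,1]])))
x=M[:,0]
for z in(.042,.05,.058):
    q=atz('wrist',331.5,232,z);print(z,q,'dist',(h-q)@x,'tool',M.T@(q-p))
print(tri([ray('wrist',331.5,232),ray('top',220+722/4-.4,160+518/4-.4),ray('scene',275.6,211.6)]))
E
```

```text
[ 0.58633075 -0.17638479  0.05      ] 0.11650897257652656 -15.149082403144249
0.042 [ 0.50339198 -0.19826827  0.042     ] dist 0.08578560677801322 tool [-0.00139048  0.00287438  0.13952922]
0.05 [ 0.50545435 -0.19761745  0.05      ] dist 0.083614057966565 tool [0.00078106 0.00280209 0.13153197]
0.058 [ 0.50751672 -0.19696663  0.058     ] dist 0.08144250915511679 tool [0.00295261 0.0027298  0.12353471]
[ 0.50448361 -0.19501284  0.04835901]
```

```bash
M="python3 -m inch"
$M '[0,0.015,0.25,0,0,0, 0,0.03,0.5,0,0,0, 0,0.03,0.75,0,0,0, 0,0.03,0.9,0,0,0]' 40
$M '[0,0,0.2,0,0,0, 0,0,0.4,0,0,0, 0,0,0.55,0,0,0, 0,0,0.63,0,0,0, 0,0,0.63,0,0,0, 0,0,0.63,0,0,0]'
$M '[0,0,0,0,0,0, 0,0,0,0,0,0, 0,0,0,0,0,0, 0,0,0,0,0,0, 0,0,0,0,0,0, 0,0,0,0,0,0, 0,0,0,0,0,0]' 8 20
python3 - <<'E'
from h import *
o=get_obs();print(o['position'],o['tool_rot'],o['moment'])
cv2.imwrite('pics/w2.png',camera('wrist')[100:400,120:540,::-1])
E
```

```text
time: 2.85
position: [0.5035, -0.1971, 0.1079]
tool_rot: [0.991, 0.132, -0.0, 0.0]
ft_force: [0.4, 0.0, 0.5]
grip_width: 0.0409
grip_force: 0.0
time: 3.35
position: [0.5043, -0.1967, 0.0586]
tool_rot: [0.991, 0.132, 0.0, 0.0]
ft_force: [-0.2, 0.1, -0.1]
grip_width: 0.0397
grip_force: 0.0
time: 3.93
position: [0.5037, -0.1937, 0.0582]
tool_rot: [0.991, 0.132, -0.0, -0.002]
ft_force: [2.0, 5.4, 0.8]
grip_width: 0.0154
grip_force: 20.0
[ 0.50370387 -0.19368026  0.05816539] [ 9.91211010e-01  1.32279487e-01 -2.98445542e-04 -1.66808411e-03] [ 1.02712088 -0.31689877 -0.11500375]
```

View pics/w2.png

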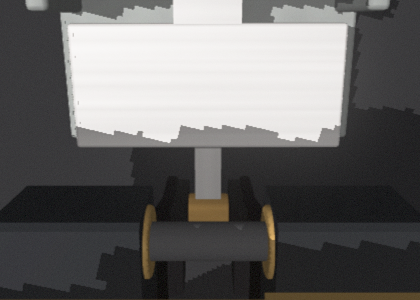

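The pin is gripped at 15.4 mm. I'll carry it up along the arc, taking out the 3 mm sideways load as I go.

```bash
M="python3 -m inch"
$M '[0.001,-0.035,-0.02,0,0,0, 0.008,-0.035,-0.06,0,0,0, 0.017,-0.035,-0.116,0,0,0, 0.044,-0.035,-0.219,0,0,0, 0.08,-0.035,-0.318,0,0,0, 0.126,-0.035,-0.414,0,0,0, 0.181,-0.035,-0.504,0,0,0, 0.246,-0.035,-0.589,0,0,0]'
python3 - <<'E'
from h import *
o=get_obs();print(o['position'],o['tool_rot'],o['moment'])
E
```

```text
time: 4.65
position: [0.5211, -0.1885, 0.1065]
tool_rot: [0.991, 0.133, -0.002, 0.0]
ft_force: [-4.2, -5.1, 0.8]
grip_width: 0.0157
grip_force: 20.0
[ 0.52110701 -0.18852838  0.10650846] [ 9.91059076e-01  1.33414459e-01 -1.55224487e-03  2.83276594e-04] [-0.91246014  0.88864446  0.05232443]
```

```bash
M="python3 -m inch"
$M '[0.072,0.018,-0.078,0,0,0, 0.152,0.018,-0.148,0,0,0, 0.238,0.018,-0.21,0,0,0, 0.33,0.018,-0.262,0,0,0, 0.427,0.018,-0.306,0,0,0, 0.528,0.018,-0.339,0,0,0, 0.632,0.018,-0.362,0,0,0, 0.737,0.018,-0.375,0,0,0, 0.812,0.018,-0.378,0,0,0, 0.917,0.018,-0.373,0,0,0]'
python3 - <<'E'
from h import *
o=get_obs();print(o['position'],o['tool_rot'],o['moment'])
E
```

```text
time: 5.48
position: [0.5936, -0.1689, 0.1385]
tool_rot: [0.991, 0.133, 0.0, -0.0]
ft_force: [-2.4, 2.0, 9.2]
grip_width: 0.0154
grip_force: 20.0
[ 0.59355458 -0.16891069  0.13851945] [ 9.91154781e-01  1.32709638e-01  3.36002219e-04 -4.88223529e-04] [0.32219564 0.56289244 0.01954819]
```

```bash
M="python3 -m inch"
$M '[0.05,0,-0.033,0,0,0, 0.136,0,-0.013,0,0,0, 0.238,0,0.017,0,0,0, 0.337,0,0.056,0,0,0, 0.431,0,0.105,0,0,0, 0.52,0,0.163,0,0,0, 0.602,0,0.23,0,0,0, 0.678,0,0.305,0,0,0, 0.746,0,0.387,0,0,0, 0.805,0,0.474,0,0,0, 0.855,0,0.568,0,0,0, 0.896,0,0.666,0,0,0, 0.927,0,0.768,0,0,0, 0.947,0,0.872,0,0,0, 0.956,0,0.978,0,0,0, 0.956,0,0.978,0,0,0, 0.956,0,0.978,0,0,0]'
python3 - <<'E'
from h import *
o=get_obs();print(o['position'],o['tool_rot'],o['moment'])
E
```

```text
time: 6.9
position: [0.6721, -0.1475, 0.0578]
tool_rot: [0.991, 0.132, 0.005, -0.001]
ft_force: [6.7, 5.3, 0.3]
grip_width: 0.0157
grip_force: 20.0
[ 0.67213015 -0.14747397  0.05784166] [ 9.91234661e-01  1.32008256e-01  5.22730735e-03 -5.85837990e-04] [ 1.12229975 -1.0722535   0.00614125]
```

```bash
M="python3 -m inch"
$M '[0.02,-0.02,0.04,0,0,0, 0.02,-0.02,0.08,0,0,0, 0.02,-0.02,0.11,0,0,0, 0.02,-0.02,0.11,0,0,0, 0.02,-0.02,0.11,0,0,0]'
python3 - <<'E'
from h import *
o=get_obs();print(o['position'],o['tool_rot'],o['moment'])
cv2.imwrite('pics/t2.png',cv2.resize(camera('scene')[180:300,210:370,::-1],None,fx=4,fy=4))
E
```

```text
time: 7.32
position: [0.6724, -0.1473, 0.049]
tool_rot: [0.991, 0.132, 0.004, 0.001]
ft_force: [6.2, 3.1, 0.1]
grip_width: 0.0158
grip_force: 20.0
[ 0.67240138 -0.14728511  0.04903037] [9.91206922e-01 1.32246250e-01 4.41392425e-03 5.33895270e-04] [ 0.5111306  -0.99751199  0.00398405]
```

View pics/t2.png

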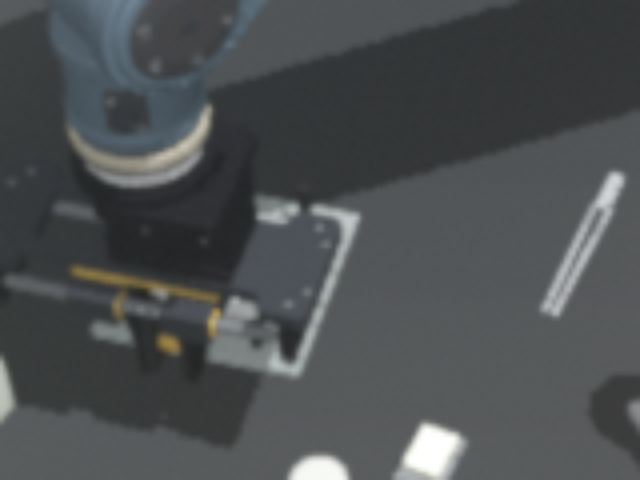

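The plate is carried over with the pin still held at (168,343), but there is no downward contact force yet, so I'll press a little further.

```bash
M="python3 -m inch"
$M '[0.02,-0.01,0.03,0,0,0, 0.03,-0.01,0.05,0,0,0, 0.03,-0.01,0.05,0,0,0, 0.03,-0.01,0.05,0,0,0]'
$M '[0.02,0,0.03,0,0,0, 0.03,0,0.05,0,0,0, 0.03,0,0.05,0,0,0, 0.03,0,0.05,0,0,0]'
```

```text
time: 7.7
position: [0.6726, -0.1472, 0.0477]
tool_rot: [0.991, 0.133, 0.002, 0.001]
ft_force: [-0.2, 0.5, 14.9]
grip_width: 0.0156
grip_force: 20.0
time: 8.03
position: [0.6733, -0.147, 0.0455]
tool_rot: [0.991, 0.133, 0.0, 0.001]
ft_force: [-6.8, -0.3, 25.5]
grip_width: 0.0155
grip_force: 20.0
```

```bash
M="python3 -m inch"
$M '[0,0,-0.02,0,0,0, 0,0,-0.02,0,0,0, 0,0,-0.02,0,0,0, 0,0,-0.02,0,0,0, 0,0,-0.02,0,0,0]' 40
$M '[0,0,-0.1,0,0,0, 0,0,-0.3,0,0,0, 0,0,-0.6,0,0,0, 0,0,-1,0,0,0]'
$M '[0,0,-0.4,0,0,0, -0.1,0,-0.8,0,0,0, -0.4,0,-1,0,0,0, -0.8,0,-1,0,0,0, -1,0,-1,0,0,0]' 87
$M '[-0.4,0,-0.4,0,0,0, -0.6,0,-0.5,0,0,0, -0.6,0,-0.5,0,0,0]' 
python3 - <<'E'
from h import *
o=get_obs();print(o['position'],o['tool_rot'],o['moment'])
cv2.imwrite('pics/t3.png',cv2.resize(camera('wrist')[:,:,::-1],None,fx=1,fy=1))
E
```

```text
time: 8.45
position: [0.6722, -0.1455, 0.0406]
tool_rot: [0.991, 0.133, -0.001, -0.001]
ft_force: [0.7, 1.1, 1.0]
grip_width: 0.0372
grip_force: 0.0
time: 8.78
position: [0.671, -0.1451, 0.1199]
tool_rot: [0.991, 0.133, -0.003, -0.002]
ft_force: [-0.5, 1.1, -0.6]
grip_width: 0.04
grip_force: 0.0
time: 9.2
position: [0.5936, -0.1672, 0.2036]
tool_rot: [0.991, 0.133, 0.0, 0.001]
ft_force: [-0.7, 0.3, -0.1]
grip_width: 0.0655
grip_force: 0.0
time: 9.45
position: [0.5474, -0.1804, 0.2445]
tool_rot: [0.991, 0.132, 0.001, 0.001]
ft_force: [1.4, -0.2, 0.2]
grip_width: 0.0834
grip_force: 0.0
[ 0.54739357 -0.18044471  0.24448885] [9.91242895e-01 1.32046290e-01 5.68599296e-04 9.88374639e-04] [-0.02793189  0.00134512 -0.01192519]
```

View pics/t3.png

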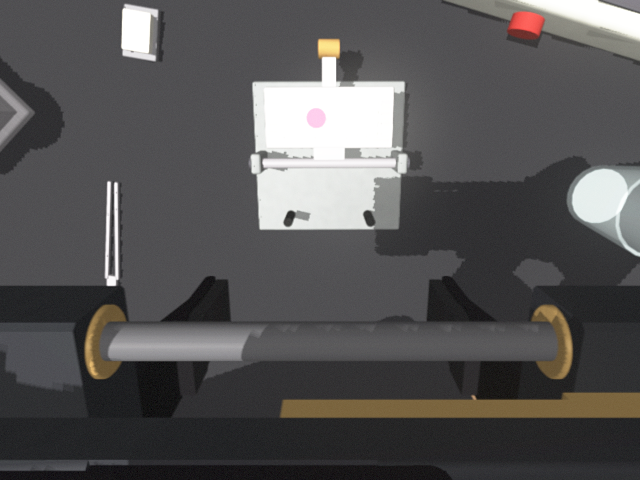

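The wrist view shows the plate on the far side with the tissue slide up (pink dot at (316,118), pin at (329,48)). Next I'll go to the cap, stopping slightly short so I can measure it.

```bash
M="python3 -m inch"
$M '[0.05,-0.4,0,0,0,0, 0.11,-0.825,0,0,0,0]'
$M '[0.05,-0.4,0,0,0,0, 0.11,-0.825,0,0,0,0]'
$M '[0.05,-0.4,0,0,0,0, 0.11,-0.825,0,0,0,0]'
$M '[0.05,-0.4,0,0,0,0, 0.11,-0.825,0,0,0,0]'
$M '[0.05,-0.4,0,0,0,0, 0.11,-0.825,0,0,0,0, 0.11,-0.825,0,0,0,0, 0.11,-0.825,0,0,0,0]'
python3 - <<'E'
from h import *
o=get_obs();print(o['position'],o['tool_rot'],o['q'])
c=get_calibration('wrist');w=camera('wrist')
cv2.imwrite('pics/w4.png',w[...,::-1])
for d in cut_out('wrist','cap')[:1]:
    print(d['conf'],d['bbox'])
s=camera('scene');t=camera('top')
for n in('scene','top'):
  for d in cut_out(n,'plate_pin')[:1]+cut_out(n,'slide_plate')[:1]:print(n,d['conf'],d['bbox'])
cv2.imwrite('pics/s4.png',np.hstack([cv2.resize(s[190:280,220:320,::-1],None,fx=4,fy=4,interpolation=cv2.INTER_CUBIC),cv2.resize(t[210:300,345:445,::-1],None,fx=4,fy=4,interpolation=cv2.INTER_CUBIC)]))
E
```

```text
time: 9.67
position: [0.5416, -0.1144, 0.2412]
tool_rot: [0.991, 0.131, 0.001, 0.0]
ft_force: [-0.3, 1.5, -0.1]
grip_width: 0.0865
grip_force: 0.0
time: 9.83
position: [0.532, -0.0461, 0.2408]
tool_rot: [0.991, 0.132, -0.0, -0.0]
ft_force: [0.3, -0.4, 0.2]
grip_width: 0.0868
grip_force: 0.0
time: 10.0
position: [0.5231, 0.0204, 0.2408]
tool_rot: [0.991, 0.133, -0.0, -0.0]
ft_force: [-0.1, 0.3, 0.4]
grip_width: 0.0868
grip_force: 0.0
time: 10.17
position: [0.514, 0.0866, 0.2409]
tool_rot: [0.991, 0.133, -0.0, -0.0]
ft_force: [0.2, -0.3, 0.2]
grip_width: 0.0871
grip_force: 0.0
time: 10.5
position: [0.5048, 0.1528, 0.2409]
tool_rot: [0.991, 0.135, -0.0, -0.0]
ft_force: [-0.5, -0.4, -0.1]
grip_width: 0.087
grip_force: 0.0
[0.50478937 0.15277065 0.24086574] [ 9.90822197e-01  1.35171130e-01 -3.66634977e-04 -6.43752298e-05] [8.17783159e-02 4.01714851e-01 1.68000297e+00 1.02133613e-04
 1.06061397e+00 1.38135236e+00]
0.76 [279.7, 136.5, 381.2, 241.4]
scene 0.82 [239.2, 233.5, 288.5, 269.7]
top 0.9 [364.7, 218.8, 410.7, 263.5]
top 0.71 [362.1, 220.0, 413.5, 260.8]
```

View pics/w4.png

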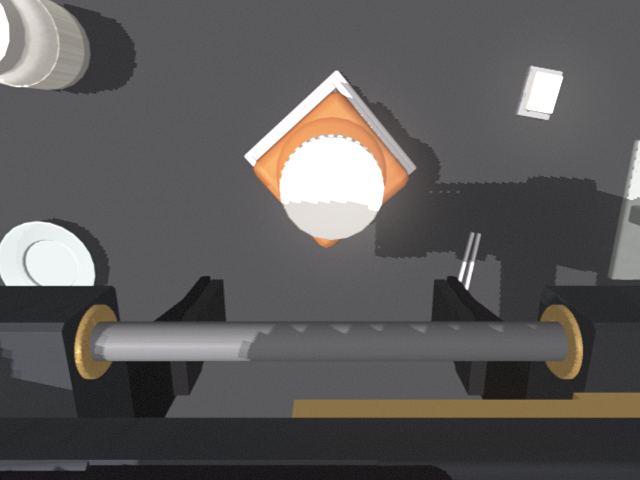

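View pics/s4.png

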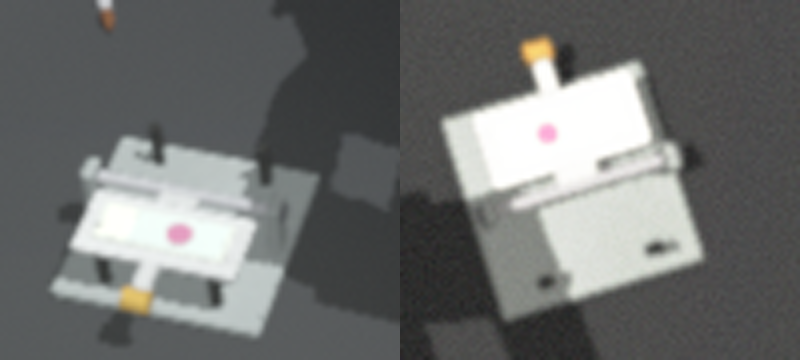

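The cap disc centre is at about (332,188) in the wrist view. The plate looks flat on the far side.

```bash
python3 - <<'E'
from h import *
o=get_obs();M=R.from_quat(o['tool_rot']).as_matrix();p=o['position']
print('pin',tri([ray('scene',253.4,264.4),ray('top',378.9,222.6)]))
for q in(atz('wrist',332,188,.158),tri([ray('wrist',332,188),ray('top',247.1,275.9),ray('scene',406.1,247.1)])):
    print(q,M.T@(q-p)/.08)
print(np.linalg.norm(atz('wrist',280,188,.158)-atz('wrist',385,188,.158)))
E
```

```text
pin [ 0.66791749 -0.1487835   0.04494211]
[0.54265237 0.15691496 0.158     ] [0.47668807 0.03266052 1.04554453]
[0.54160083 0.15884787 0.15656531] [0.47032444 0.00590196 1.06347897]
0.056046725926317445
```

```bash
M="python3 -m inch"
$M '[0.2,0,0,0,0,0, 0.472,0.012,0,0,0,0, 0.472,0.012,0.25,0,0,0, 0.472,0.012,0.5,0,0,0, 0.472,0.012,0.6,0,0,0]' 87
$M '[0,0,0.2,0,0,0, 0,0,0.4,0,0,0, 0,0,0.55,0,0,0, 0,0,0.62,0,0,0, 0,0,0.62,0,0,0, 0,0,0.62,0,0,0]'
$M '[0,0,0,0,0,0, 0,0,0,0,0,0, 0,0,0,0,0,0, 0,0,0,0,0,0, 0,0,0,0,0,0, 0,0,0,0,0,0, 0,0,0,0,0,0, 0,0,0,0,0,0]' 40 50
python3 - <<'E'
from h import *
o=get_obs();print(o['position'],o['tool_rot'],o['moment'])
E
```

```text
time: 11.32
position: [0.5405, 0.1587, 0.1915]
tool_rot: [0.991, 0.132, -0.002, -0.0]
ft_force: [-1.2, 0.1, 0.5]
grip_width: 0.0871
grip_force: 0.0
time: 11.82
position: [0.5418, 0.1592, 0.1444]
tool_rot: [0.991, 0.133, 0.0, -0.0]
ft_force: [-0.4, 1.0, 0.8]
grip_width: 0.087
grip_force: 0.0
time: 12.48
position: [0.5414, 0.1604, 0.1443]
tool_rot: [0.991, 0.133, 0.0, -0.001]
ft_force: [-0.5, 4.0, 2.0]
grip_width: 0.0549
grip_force: 49.9
[0.54137285 0.16044607 0.1443399 ] [ 9.91150074e-01  1.32743563e-01  1.08554420e-04 -8.15422571e-04] [0.94768185 0.28052883 0.00464604]
```

```bash
M="python3 -m inch"
$M '[0,-0.01,0.03,0,0,0, 0,-0.01,0.06,0,0,0, 0,-0.01,0.09,0,0,0, 0,-0.01,0.09,0,0,0, 0,-0.01,0.09,0,0,0, 0,-0.01,0.09,0,0,0]'
```

```text
time: 12.98
position: [0.5414, 0.1605, 0.1386]
tool_rot: [0.991, 0.133, 0.0, -0.0]
ft_force: [-4.4, 2.1, 11.9]
grip_width: 0.0549
grip_force: 50.0
```

```bash
M="python3 -m inch"
$M '[0,0,0,0,0,-0.05, 0,0,0,0,0,-0.11, 0,0,0,0,0,-0.17, 0,0,0,0,0,-0.23, 0,0,0,0,0,-0.23]'
python3 - <<'E'
from h import *
o=get_obs();print(o['moment'],R.from_quat(o['tool_rot']).as_matrix()[:,0])
E
```

```text
time: 13.4
position: [0.5428, 0.1606, 0.1391]
tool_rot: [0.951, 0.31, 0.002, 0.0]
ft_force: [-2.0, 2.9, 14.4]
grip_width: 0.0546
grip_force: 50.0
[0.49827987 0.36761924 0.01957788] [0.80734058 0.59007372 0.003766  ]
```

Torque is low, so the cap is turning with the tool. I'll twist on to about 62°.

```bash
M="python3 -m inch"
$M '[0,0,0,0,0,-0.06, 0,0,0,0,0,-0.12, 0,0,0,0,0,-0.18, 0,0,0,0,0,-0.24, 0,0,0,0,0,-0.3, 0,0,0,0,0,-0.36, 0,0,0,0,0,-0.42, 0,0,0,0,0,-0.46, 0,0,0,0,0,-0.46, 0,0,0,0,0,-0.46]'
python3 - <<'E'
from h import *
o=get_obs();print(o['moment'],R.from_quat(o['tool_rot']).as_matrix()[:,0],o['q'])
cv2.imwrite('pics/s5.png',cv2.resize(camera('scene')[210:330,330:490,::-1],None,fx=4,fy=4,interpolation=cv2.INTER_CUBIC))
E
```

```text
time: 14.23
position: [0.542, 0.1613, 0.139]
tool_rot: [0.781, 0.625, 0.002, 0.0]
ft_force: [-2.3, 5.4, 13.0]
grip_width: 0.0548
grip_force: 50.0
[0.87702138 0.55374534 0.10210086] [0.21845251 0.97584506 0.0022156 ] [0.0909446  0.5914741  1.6802305  0.00194749 0.86727013 0.30991791]
```

```bash
M="python3 -m inch"
$M '[0,0,-0.05,0,0,0, 0,0,-0.1,0,0,0, 0,0,-0.15,0,0,0, 0,0,-0.2,0,0,0, 0,0,-0.2,0,0,0, 0,0,-0.2,0,0,0]'
```

```text
time: 14.78
position: [0.5412, 0.1604, 0.153]
tool_rot: [0.781, 0.625, 0.0, -0.0]
ft_force: [-2.2, 4.5, 1.8]
grip_width: 0.0548
grip_force: 49.9
```

```bash
M="python3 -m inch"
$M '[0,0,-0.1,0,0,0, 0,0,-0.2,0,0,0, 0,0,-0.35,0,0,0, 0,0,-0.5,0,0,0, 0,0,-0.64,0,0,0, 0,0,-0.74,0,0,0, 0,0,-0.74,0,0,0, 0,0,-0.74,0,0,0, 0,0,-0.74,0,0,0]'
python3 - <<'E'
from h import *
o=get_obs();print(o['position'],o['moment'])
s=camera('scene');t=camera('top');cut=cut_out('scene','cap')[:1]
print([(d['conf'],d['bbox']) for d in cut])
cv2.imwrite('pics/s6.png',cv2.resize(s[190:330,330:500,::-1],None,fx=4,fy=4,interpolation=cv2.INTER_CUBIC))
E
```

```text
time: 15.53
position: [0.541, 0.1598, 0.2117]
tool_rot: [0.781, 0.625, -0.0, -0.0]
ft_force: [-0.3, -0.5, -1.2]
grip_width: 0.0549
grip_force: 49.9
[0.54102341 0.15984452 0.21174686] [ 0.00782435 -0.0918231   0.02036645]
[(0.74, [402.3, 221.0, 424.4, 247.4])]
```

View pics/s6.png

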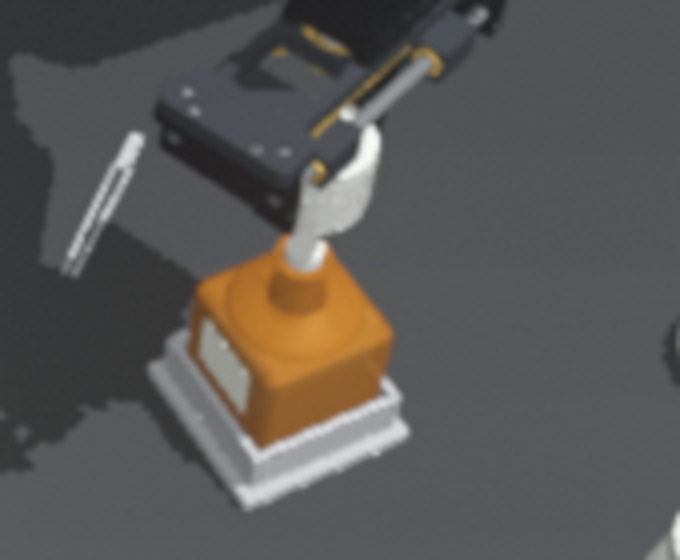

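The cap is free and gripped above the open neck, with its lower rim edge near crop (340,238). I'll check the rim height before handing in.

```bash
python3 - <<'E'
from h import *
c=get_calibration('scene');T=np.linalg.inv(np.array(c['T']));f=240/np.tan(np.radians(c['vertical_fov']/2))
for z in(.174,.184,.194):
    a=np.linspace(0,2*np.pi,90);P=np.c_[.541+.028*np.cos(a),.16+.028*np.sin(a),0*a+z]@T[:3,:3].T+T[:3,3]
    u=P[:,0]/P[:,2]*f+c['cx'];v=P[:,1]/P[:,2]*f+c['cy'];i=v.argmax()
    print(z,'crop lowest',(u[i]-330)*4,(v[i]-190)*4,'u',(u.min()-330)*4,(u.max()-330)*4)
E
```

```text
0.174 crop lowest 315.5146170107146 247.64577460766884 u 255.88818305573614 366.52380626310173
0.184 crop lowest 318.0445743576165 234.697032246993 u 257.95104014891103 369.3780377377011
0.194 crop lowest 320.6111479614599 221.56088179505923 u 260.0431992639419 372.27297250340644
```

```bash
python3 -c "
from rig import *
print(hand_in())"
```

```text
the job is handed in; nothing more can be done
None
```

The job is handed in: the slide plate lies flat on the far side with the slide up, and the cap was pressed, twisted about 62° and lifted; it is still gripped, about 5 cm above the mouth (rim at about 0.182 m, measured), and the arm kept clear of the tall bottle, jar and beaker.

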